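# Feed an adapter blank down the press chute to the escapement stop

## Task

Take the smaller flanged adapter blank (the steel disc with the round boss, not the wide one) from the parts tray, lay it flat and boss up in the open mouth of the press's feed chute, and push it down the slope under the lips, against the drag of the sprung side rail, until it rests against the escapement stop. Feel for the stop gently: it must never be pressed with more than about 7 N. Leave the blank there, let go, and leave the other parts in the tray where they are.

Things in the scene. Friction and masses are not known exactly. Their poses are not given: they have to be found in the camera images.
- blank: The adapter blank to feed, plain steel, 0.2 to 0.35 kg: a flange (disc) 44 mm in diameter, 18 mm thick, with a round boss 22 mm in diameter standing 24 mm above it (42 mm high in all). Origin: centre of its underside; z along its axis to the boss. Starts upright in the open parts tray (walls 18 mm high), about 100 mm centre to centre from its neighbours.
- chute: Sloped steel feed chute, 360 mm long, of a bench arbor press. Origin: middle of the upper edge of its floor, about 185 mm above the table; x runs down the slope along the floor (20 degrees below level), y across, z square off the floor. The press stands beyond the lower end: its ram and head, 180 to 450 mm above the table, begin about 390 mm (level) from the origin.
- mouth (a point): Point on the chute floor in the loading mouth, at chute x = 45 mm, y = 0. The mouth is an open trough from x = 0 (no end wall) to x = 80 mm; its side walls are 20 mm high and taper from 59 mm apart at x = 0 to 48 mm at x = 90 mm. A blank laid here stays where it is put; the slope does not make it run.
- lips (a point): Point on the chute floor, at chute x = 95 mm, y = 0, where the two lips begin and run to the end: undersides 20 mm, tops 23 mm above the floor, with a 36 mm slot between (y = -18 to 18 mm); their turned-up lead-ins begin at x = 80 mm, 29 mm high. The flange can only slide in under them. Push low, on the flange's rim: pushed high on the boss it cocks and binds.
- drag_rail: Sprung brass bar along the chute's +y side under the lip, facing a fixed guide at y = -22 mm. Axes and origin as the chute's (origin moves with it, up to 3 mm in y). Its lead-in is at x = 88 to 112 mm; the flange pushes it aside 3 mm (about 1 N per mm after 2 N preload) and then runs at y = 0. In it the blank takes a steady 5 to 12 N to push and stays where it is left.
- escapement: Aluminium block under the chute; origin and axes as the chute's. Its stop, a steel blade 24 mm wide, stands 14 mm up through the floor at y = 0. Where it is set is not measured: its face is somewhere from x = 178 to 228 mm, so the blank's centre stops at x = 156 to 206 mm. It is sprung: it gives 1 mm per 2.5 N, felt on top of the drag, and is bent if pressed with more than 8 N.
- wide_blank: Another adapter blank, in the tray, not to be used: flange 58 mm in diameter and 12 mm thick, boss 22 mm in diameter and 26 mm high; too wide for the chute. Origin: centre of its underside. Leave alone.
- clamp_ring: A steel clamp ring in the tray, 44 mm outer and 31 mm inner diameter, 30 mm high, standing on end. Origin: centre of its underside. Leave alone.
- tube_plug: A plain steel tube plug in the tray, 30 mm in diameter and 45 mm high, upright. Origin: centre of its underside. Leave alone.

How it is judged:
By the outcome, as a careful person would: the job done as asked, in the order asked, and still so for the second after the job is handed in, with the robot touching nothing.
It also fails if it takes over 72 s, if anything falls off the work surface, if the arm or the gripper's body presses on something with over 40 N, if the wrist force passes 120 N, or if a joint passes its speed limit or range.

## Robot

A 6-joint arm with a two-finger parallel gripper is mounted at the origin on the work surface. World frame = base frame: x ahead of the robot, y to its left, z up, the work surface at z = 0. Lengths are in m, angles in rad, forces in N, time in s.
With the tool pointing down it reaches from about 0.275 to 0.775 m from the base axis. Payload 14.6 kg.
Tool frame: the origin (TCP) lies on the centre line of the jaws, within the pads' length; the fingertips stand 22 mm ahead of it and the grasp point (between the pads) lies 3 mm ahead of it (ctrl.tcp_to_tips is the distance from the TCP to the fingertips, in m); z points along the fingers, x is the direction in which the jaws open and shut, and the axes are right-handed (so a half turn about z gives the same grasp; the last joint's range is limited). The gripper opens to 85 mm and grips with 20 to 120 N. Pads are 22 mm wide; open, the fingers measure 114 mm over their backs; the gripper's body (76 mm by 85 mm) begins 54 mm behind the grasp point. The pads swing forward as they close: fully open they stand 13 mm farther back than shut.
Start: joints at [1.11, 0.263, -0.048, 1.259, 0, 1.415], TCP at [0.158, 0.501, 0.253] pointing down, gripper open.
Joint ranges: [-2.65, 2.65], [-0.89, 1.7], [-1.18, 1.37], [-2.13, 2.11], [-1.35, 1.29], [-3.14, 3.14]. Speed limits (rad/s): [1.89, 1.89, 2.57, 2.79, 3.14, 3.14].

## Interface

Orientations are given as a 3x3 rotation matrix whose columns are the frame's x, y, z axes.
In Python, from workcell import ctrl, vision gives the robot as it stands. The module is installed in compiled form; this text tells all that it offers.
- The arm moves only by the tool apply_moves, never from a script. Its argument "steps" is a list of rows, each a list of 7 numbers: the shift along the world's x, y, z in mm, then the turn, a rotation vector about the world's x, y, z in rad, then the gripper command: -1 is shut, 1 is fully open, values between are in proportion. A call has exactly 5 rows; each row is the pose to reach, as a shift and turn from the pose measured when the call began; what a row does not reach only later rows make up. A row lasts 1/8 s, in which the tool goes at most 62.5 mm and 10.7 degrees, less where a joint would pass 70% of its speed; a pose out of reach is approached as far as the arm can. A call with a gripper value outside its range is refused whole. The fingers move at their own pace and stop on an object; the grip force is fixed at half the most. Time passes only in rows, so rows that repeat a pose let the fingers close, or fill a call up. It gives the time, the measured TCP pose, the force and the opening at its end, in the units of the state.
- ctrl.get_state(): the state, without advancing time (a new reading comes with each control period).
- vision.get_image(name): name is "scene" or "top"; returns the picture (400x640x3 uint8, blue, green, red); there is no depth.
- vision.camera_info(name): a dict with "fx", "fy", "cx", "cy" (pixels), "D" ([k1, k2, p1, p2, k3] as OpenCV has them; the pictures are not rectified), "xyz" and "orientation" of the camera in the world. Camera axes: x right, y down, z forward; pixel columns grow to the right and rows downward; lengths in m; the calibration is good to about 2 mm. A picture is of the moment at which its call begins. camera_info takes no time and is no camera call.
- ctrl.finish_job(): hands the job in, once; it reports no verdict.
The state is a dict: "time": time; "joints": joint angles; "dq": joint speeds; "joint_efforts": joint torques, N m; "position": TCP position; "orientation": TCP orientation; "force": force on the tool from outside, world axes, zero at the start; "ft_torque": the same for the moment, N m; "gripper_width": opening from 0.0 (shut) to 1.0 (fully open).
Only numpy, scipy, OpenCV 4.12 (cv2) and the standard library are available. Lean on these libraries where they do the work, as an engineer would, in place of code of your own. Each camera call takes 0.05 s, during which the arm holds its last target.

## Working session

There is one attempt and no reset: what is moved stays moved. The work goes in short steps, Python scripts to look and compute and a tool call to move; the robot and the scene stay as the last step left them, time stands still between calls to the robot, and variables do not carry over. Pictures are saved under pics/ and viewed, and the job is handed in when it is done.

Besides the shell and the picture viewer there is one more tool, called after "Emit:" as name([rows], argument=value, ...), one row to a line, values as JSON. apply_moves: Moves the arm, as the interface text tells. Its arguments: {"type":"object","properties":{"steps":{"type":"array"}},"required":["steps"]}

```bash
mkdir -p pics; ls; python3 - <<'E'
from workcell import ctrl, vision
import cv2
s=ctrl.get_state(); print({k:s[k] for k in s})
print(ctrl.tcp_to_tips)
for n in("scene","top"):
    cv2.imwrite(f"pics/{n}0.png",vision.get_image(n)); print(n,vision.camera_info(n))
E
```

```text
pics
{'time': 0.0, 'joints': array([ 1.10969804e+00,  2.63525472e-01, -4.89644834e-02,  1.25936649e+00,
       -1.95777691e-05,  1.41551252e+00]), 'dq': array([-1.64571595e-03, -3.87979395e-04,  1.00872506e-03, -1.74326178e-04,
       -3.86130323e-04, -6.60915733e-05]), 'joint_efforts': array([-3.30256889e-04, -6.37612295e+01,  3.84562862e+01,  1.37194232e-02,
       -1.36328927e-04,  7.64023383e-06]), 'position': array([0.15795013, 0.50041212, 0.25281364]), 'orientation': array([[ 3.01069716e-01,  9.53602024e-01, -4.54146144e-04],
       [ 9.53601554e-01, -3.01070024e-01, -9.58112500e-04],
       [-1.05038781e-03, -1.44615811e-04, -9.99999438e-01]]), 'force': array([ 0.05844743,  0.31033473, -0.06552155]), 'ft_torque': array([0.00649008, 0.00040025, 0.02802018]), 'gripper_width': 1.0053009146183431}
0.022
scene {'fx': 398.7956230011207, 'fy': 398.7956230011207, 'cx': 321.7409306885544, 'cy': 191.6470611288089, 'D': array([-0.0932317,  0.       ,  0.       ,  0.       ,  0.       ]), 'xyz': array([ 0.9540981 , -0.52672056,  0.66883314]), 'orientation': array([[ 0.68404775,  0.50477823, -0.52657157],
       [ 0.72942129, -0.47813105,  0.48921905],
       [-0.00482309, -0.71874171, -0.69526045]])}
top {'fx': 514.9718421677873, 'fy': 514.9718421677873, 'cx': 315.9978970987946, 'cy': 194.27577621932002, 'D': array([0.04342134, 0.        , 0.        , 0.        , 0.        ]), 'xyz': array([ 0.37265112, -0.13253793,  0.98352875]), 'orientation': array([[ 0.00371871, -0.98676029,  0.16214284],
       [-0.99996781, -0.00251647,  0.00761941],
       [-0.0071105 , -0.16216595, -0.98673788]])}
```

View pics/scene0.png

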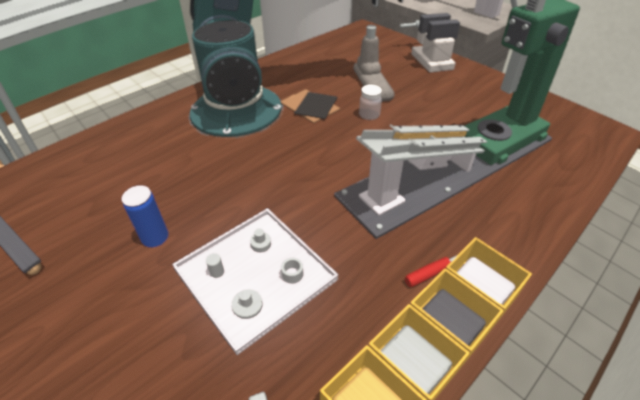

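View pics/top0.png

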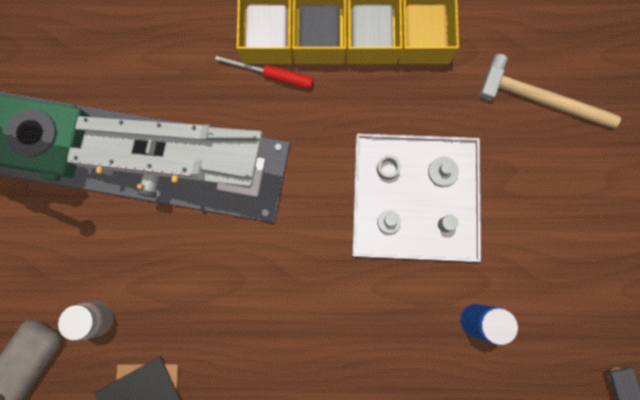

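```bash
python3 - <<'E'
import cv2
a=cv2.imread("pics/top0.png"); 
cv2.imwrite("pics/t1.png",cv2.resize(a[100:210,60:300],None,fx=3.3,fy=3.3,interpolation=cv2.INTER_CUBIC))
cv2.imwrite("pics/t2.png",cv2.resize(a[120:270,340:490],None,fx=4,fy=4,interpolation=cv2.INTER_CUBIC))
a=cv2.imread("pics/scene0.png"); 
cv2.imwrite("pics/s1.png",cv2.resize(a[100:240,330:510],None,fx=4,fy=4,interpolation=cv2.INTER_CUBIC))
E
```

```text
(no output)
```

View pics/t1.png

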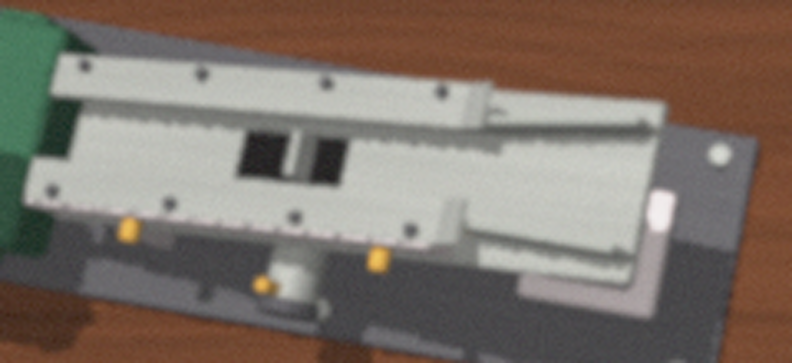

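View pics/t2.png

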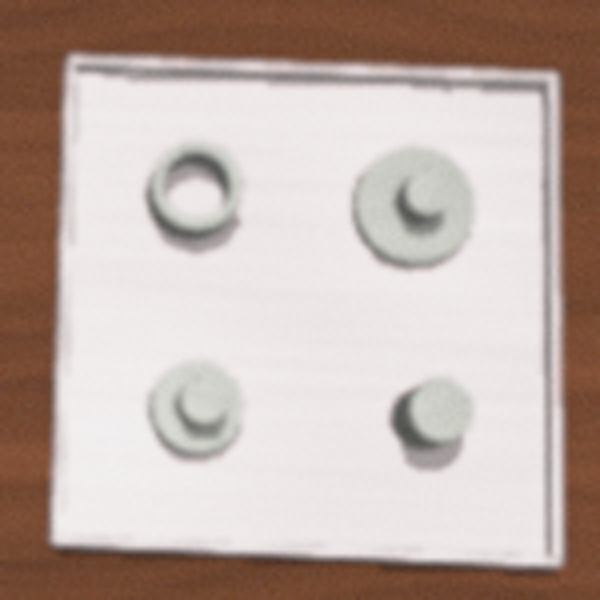

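View pics/s1.png

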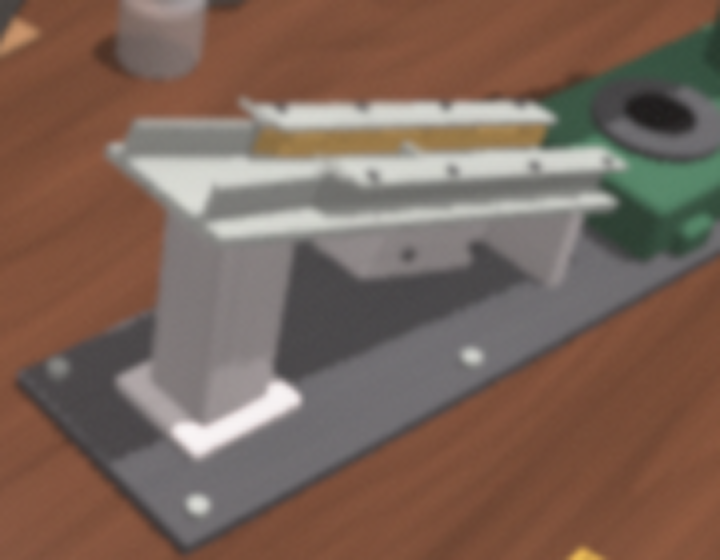

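```bash
python3 - <<'E'
import cv2
def crop(f,o,x0,y0,x1,y1,k):
    a=cv2.imread(f)[y0:y1,x0:x1]; a=cv2.resize(a,None,fx=k,fy=k,interpolation=cv2.INTER_CUBIC)
    for i,x in enumerate(range(x0,x1,10)): 
        cv2.line(a,(int((x-x0+.5)*k),0),(int((x-x0+.5)*k),6),(0,0,255),1); cv2.putText(a,str(x),(int((x-x0+.5)*k),16),0,.35,(0,0,255))
    for y in range(y0,y1,10):
        cv2.line(a,(0,int((y-y0+.5)*k)),(6,int((y-y0+.5)*k)),(0,0,255),1); cv2.putText(a,str(y),(8,int((y-y0+.5)*k)+4),0,.35,(0,0,255))
    cv2.imwrite(o,a)
crop("pics/top0.png","pics/c1.png",180,115,270,195,8)
crop("pics/top0.png","pics/c2.png",65,105,185,185,6)
crop("pics/scene0.png","pics/c3.png",350,120,430,170,10)
crop("pics/scene0.png","pics/c4.png",400,115,490,165,8)
E
```

```text
(no output)
```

View pics/c1.png

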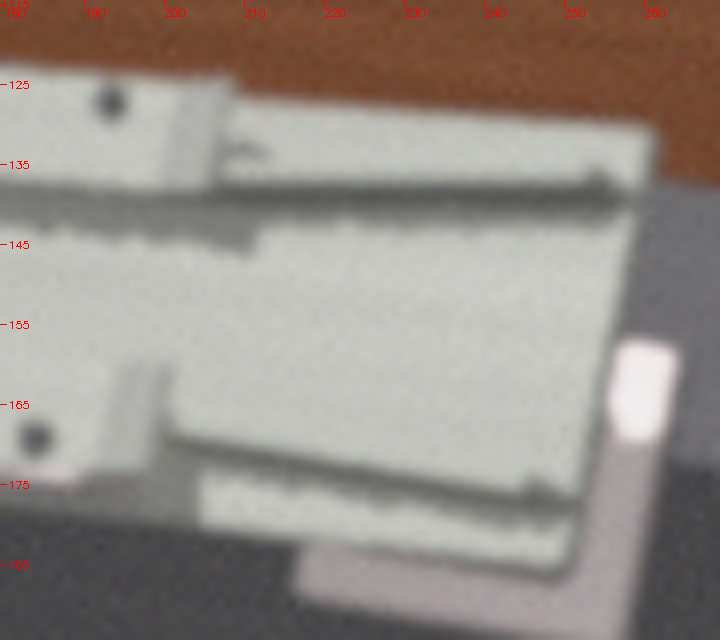

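View pics/c2.png

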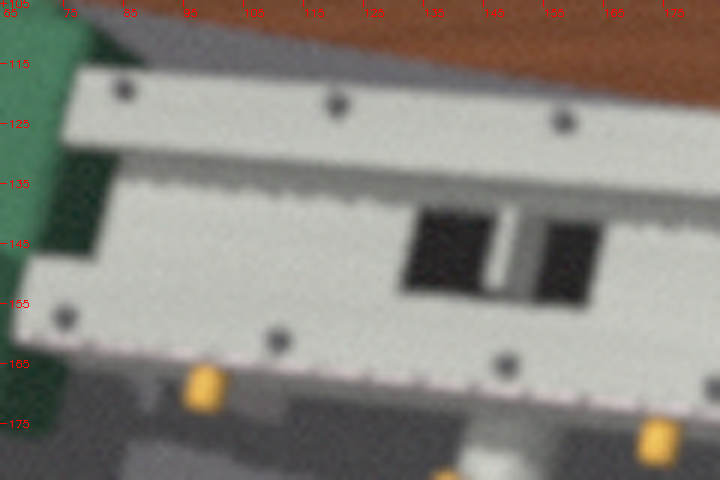

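View pics/c3.png

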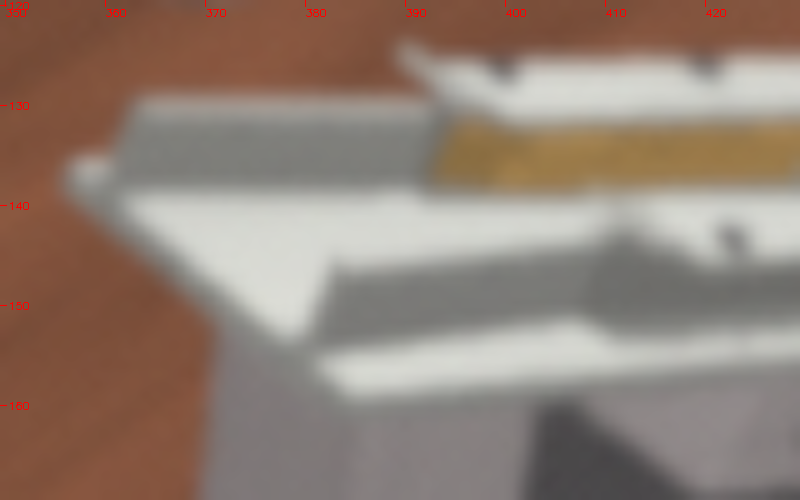

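View pics/c4.png

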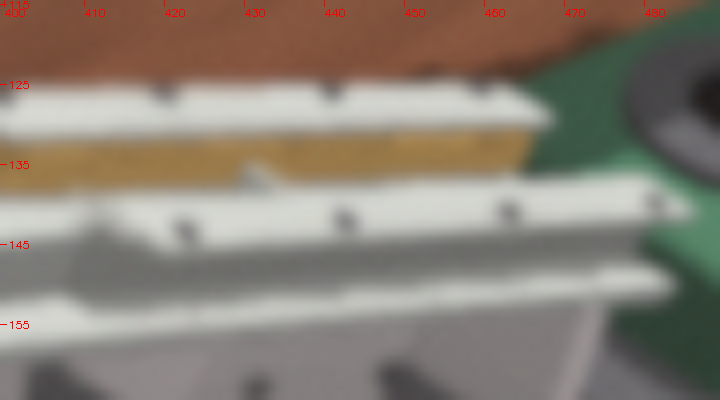

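```bash
cat > h.py <<'E'
import numpy as np, cv2
from workcell import vision
from scipy.optimize import least_squares
C={n:vision.camera_info(n) for n in("scene","top")}
def K(c): return np.array([[c["fx"],0,c["cx"]],[0,c["fy"],c["cy"]],[0,0,1.]])
def ray(n,uv):
    c=C[n]; p=cv2.undistortPoints(np.array([[uv]],float),K(c),c["D"])[0,0]
    d=c["orientation"]@np.array([p[0],p[1],1]); return c["xyz"],d/np.linalg.norm(d)
def onz(n,uv,z): o,d=ray(n,uv); return o+d*(z-o[2])/d[2]
def tri(a,b):
    (o1,d1),(o2,d2)=ray("top",a),ray("scene",b)
    t=np.linalg.lstsq(np.c_[d1,-d2],o2-o1,rcond=None)[0]
    p,q=o1+t[0]*d1,o2+t[1]*d2; return (p+q)/2,np.linalg.norm(p-q)
def proj(n,P):
    c=C[n]; R=c["orientation"].T; r,_=cv2.Rodrigues(R)
    return cv2.projectPoints(np.atleast_2d(P).astype(float),r,-R@c["xyz"],K(c),c["D"])[0][:,0]
def chuteR(psi,s=np.radians(20)):
    x=np.array([np.cos(s)*np.cos(psi),np.cos(s)*np.sin(psi),-np.sin(s)]); y=np.array([-np.sin(psi),np.cos(psi),0]); return np.c_[x,y,np.cross(x,y)]
E
python3 - <<'E'
from h import *
for a,b in [((261,130.5),(384,159.2)),((250,186),(356.8,137)),((75,129),(479,136.3)),((77.5,116),(485,141))]: print(tri(a,b))
F=[("top",(261,130.5),0,-1,0,0),("top",(250,186),0,1,0,0),("scene",(384,159.2),0,-1,0,0),("scene",(356.8,137),0,1,0,0),
("top",(75,129),360,-18,23,1),("top",(77.5,116),360,-1,23,2),("top",(70,147.5),360,18,23,1),("top",(67,162),360,1,23,2),
("scene",(479.5,136.3),360,-18,23,1),("scene",(485.5,141),360,-1,23,2),("scene",(468,129),360,18,23,1),("scene",(462,125),360,1,23,2),
("top",(200,138),95,-18,23,1),("top",(192.5,160),95,18,23,1)]
def res(p):
    R=chuteR(p[3]);r=[]
    for n,uv,x,y,z,k in F:
        yy=y if k==1 else y*1000*p[4+(k==2)]
        P=p[:3]+R@(np.array([x,yy,z])/1000); r.append(proj(n,P)[0]-uv)
    return np.concatenate(r)
s=least_squares(res,[.45,0,.185,1.5,.035,.035],loss="soft_l1"); print(s.x, np.degrees(s.x[3])); print(np.round(s.fun if 0 else res(s.x),1).reshape(-1,2))
p=s.x;np.save("chute.npy",p);R=chuteR(p[3])
for uv in[(151.2,139),(148.7,153)]:
    o,d=ray("top",uv); o=R.T@(o-p[:3]);d=R.T@d; print("blade",o+d*(.014-o[2])/d[2])
# tray blank: top boss centre
E
```

```text
(array([ 0.6059297 , -0.03897609,  0.18628677]), np.float64(0.00271494927584795))
(array([ 0.51735935, -0.02189065,  0.1821058 ]), np.float64(5.420237643197157e-05))
(array([0.6373257 , 0.30660876, 0.08491041]), np.float64(0.0013943623030739712))
(array([0.65941838, 0.30164169, 0.08596817]), np.float64(0.0058007364998481714))
[ 0.56211247 -0.03041211  0.18559864  1.40236902  0.04512837  0.0419019 ] 80.34982624203067
[[ 0.1  0.3]
 [ 0.3 -0.6]
 [ 1.3  0. ]
 [-0.1 -1.1]
 [-0.1  0.1]
 [ 0.6  0.5]
 [-0.1  0.8]
 [-0.4 -0.8]
 [ 0.1  0.1]
 [ 1.6  0.2]
 [ 0.7  0.3]
 [-0.3 -0.2]
 [-0.3  0.8]
 [ 2.6  0.2]]
blade [ 0.19755918 -0.01354747  0.014     ]
blade [0.19604029 0.01117371 0.014     ]
```

```bash
python3 - <<'E'
import cv2
def crop(f,o,x0,y0,x1,y1,k):
    a=cv2.imread(f)[y0:y1,x0:x1]; a=cv2.resize(a,None,fx=k,fy=k,interpolation=cv2.INTER_CUBIC)
    for i,x in enumerate(range(x0,x1,5)): 
        cv2.line(a,(int((x-x0+.5)*k),0),(int((x-x0+.5)*k),6),(0,0,255),1); cv2.putText(a,str(x),(int((x-x0+.5)*k),16),0,.35,(0,0,255))
    for y in range(y0,y1,5):
        cv2.line(a,(0,int((y-y0+.5)*k)),(6,int((y-y0+.5)*k)),(0,0,255),1); cv2.putText(a,str(y),(8,int((y-y0+.5)*k)+4),0,.35,(0,0,255))
    return a
import numpy as np
a=crop("pics/top0.png","",370,200,410,245,12);b=crop("pics/scene0.png","",240,215,285,260,8)
h=max(a.shape[0],b.shape[0])
a=a[:540];o=np.zeros((540,800,3),np.uint8);o[:540,:440]=a[:,:440];o[:360,440:800]=b
cv2.imwrite("pics/b1.png",o)
E
```

```text
(no output)
```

View pics/b1.png

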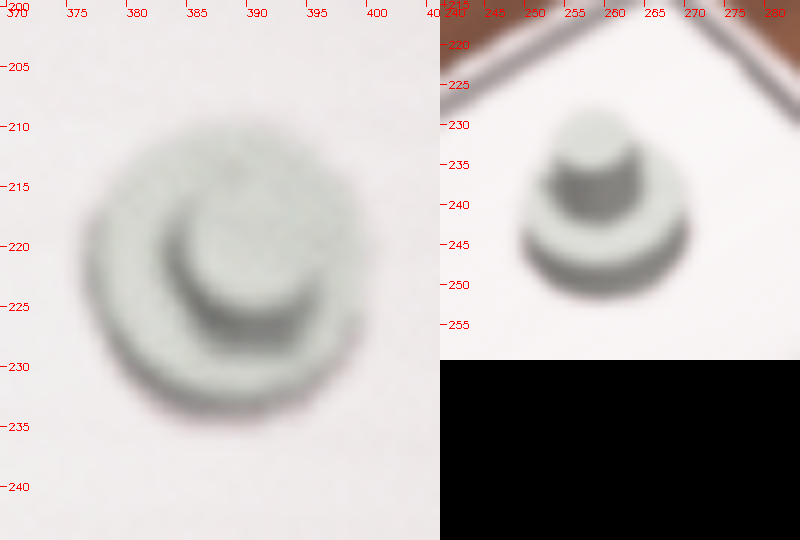

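```bash
python3 - <<'E'
from h import *
print(tri((390.7,219.3),(258,231.8)))
print(onz("top",(390.7,219.3),.044),onz("scene",(258,231.8),.044),onz("top",(388.4,221),.020))
for f,uv in[("ring",(388.5,167)),("wide",(445,169.5)),("plug",(450.,222.))]: print(f,onz("top",uv,.035))
P=proj("scene",onz("top",(388.4,221),.020));print(P)
E
```

```text
(array([ 0.48001221, -0.26291054,  0.04652957]), np.float64(0.00248258245805856))
[ 0.48096269 -0.26220543  0.044     ] [ 0.47736417 -0.2628588   0.044     ] [ 0.48050769 -0.2611486   0.02      ]
ring [ 0.58080862 -0.26127444  0.035     ]
wide [ 0.57615434 -0.36664263  0.035     ]
plug [ 0.47741142 -0.37215027  0.035     ]
[[260.9115979  239.64772022]]
```

Emit:
apply_moves([
  [24, -57, 5, 0, 0, 0.03, 1],
  [48, -114, 10, 0, 0, 0.06, 1],
  [72, -171, 15, 0, 0, 0.09, 1],
  [96, -228, 15, 0, 0, 0.12, 1],
  [120, -285, 15, 0, 0, 0.137, 1],
])

```text
time: 0.72
position: [0.2772, 0.2166, 0.2679]
orientation: [[0.168, 0.986, 0.0], [0.986, -0.168, -0.001], [-0.001, 0.0, -1.0]]
force: [1.5, 0.5, -0.6]
gripper_width: 0.997
```

Emit:
apply_moves([
  [24, -57, 0, 0, 0, 0, 1],
  [48, -114, 0, 0, 0, 0, 1],
  [72, -171, 0, 0, 0, 0, 1],
  [96, -228, 0, 0, 0, 0, 1],
  [120, -285, 0, 0, 0, 0, 1],
])

```text
time: 1.35
position: [0.3917, -0.0572, 0.2679]
orientation: [[0.168, 0.986, 0.0], [0.986, -0.168, -0.001], [-0.001, 0.0, -1.0]]
force: [1.8, 0.9, -1.1]
gripper_width: 0.998
```

Emit:
apply_moves([
  [24, -55, 0, 0, 0, 0, 1],
  [48, -110, 0, 0, 0, 0, 1],
  [72, -165, -20, 0, 0, 0, 1],
  [88, -205, -60, 0, 0, 0, 1],
  [88.5, -205, -110, 0, 0, 0, 1],
])

```text
time: 1.98
position: [0.4812, -0.2651, 0.1562]
orientation: [[0.171, 0.985, 0.001], [0.985, -0.171, -0.002], [-0.001, 0.001, -1.0]]
force: [-0.6, -0.4, -1.0]
gripper_width: 1.001
```

```bash
python3 - <<'E'
from workcell import ctrl, vision
import cv2
print(ctrl.get_state()["position"],ctrl.get_state()["joints"])
a=vision.get_image("top");b=vision.get_image("scene")
cv2.imwrite("pics/g1.png",cv2.resize(b[150:350,150:370],None,fx=3.5,fy=2.9))
cv2.imwrite("pics/g2.png",a)
E
```

```text
[ 0.48118314 -0.2650526   0.15620456] [-6.51564783e-01  3.50156800e-01 -1.90484329e-01  1.02818276e+00
 -5.62706643e-04 -4.80135362e-01]
```

View pics/g1.png

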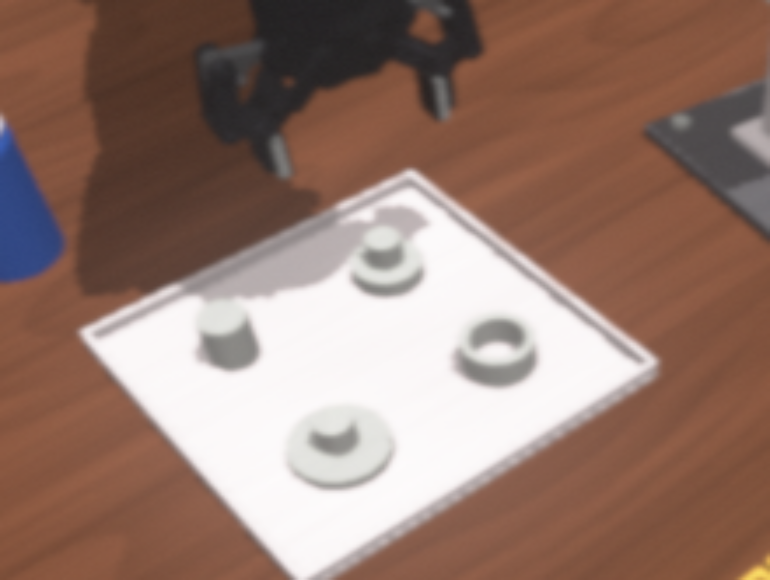

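The gripper stands over the blank (around (260,240) in the full image), its jaws straddling it.

Emit:
apply_moves([
  [-1, 3, -45, 0, 0, 0, 1],
  [-1, 3, -80, 0, 0, 0, 1],
  [-1, 3, -100, 0, 0, 0, 1],
  [-1, 3, -108, 0, 0, 0, 1],
  [-1, 3, -109, 0, 0, 0, 1],
])

```text
time: 2.7
position: [0.4775, -0.2581, 0.0455]
orientation: [[0.169, 0.986, -0.005], [0.986, -0.169, 0.004], [0.003, -0.006, -1.0]]
force: [-0.2, 0.2, -0.2]
gripper_width: 0.995
```

Emit:
apply_moves([
  [0, 0, 0, 0, 0, 0, -1],
  [0, 0, 0, 0, 0, 0, -1],
  [0, 0, 0, 0, 0, 0, -1],
  [0, 0, 0, 0, 0, 0, -1],
  [0, 0, 0, 0, 0, 0, -1],
])

```text
time: 3.32
position: [0.4777, -0.2585, 0.0461]
orientation: [[0.169, 0.986, -0.005], [0.986, -0.169, 0.003], [0.002, -0.005, -1.0]]
force: [-2.3, -0.6, 8.5]
gripper_width: 0.232
```

Emit:
apply_moves([
  [0, 0, 1, 0, 0, 0, -1],
  [0, 0, 2, 0, 0, 0, -1],
  [0, 0, 2, 0, 0, 0, -1],
  [0, 0, 2, 0, 0, 0, -1],
  [0, 0, 2, 0, 0, 0, -1],
])

```text
time: 3.95
position: [0.4777, -0.2584, 0.048]
orientation: [[0.169, 0.986, -0.005], [0.986, -0.169, 0.003], [0.002, -0.006, -1.0]]
force: [0.3, -0.7, -2.5]
gripper_width: 0.237
```

```bash
python3 - <<'E'
from workcell import ctrl, vision
import cv2
s=ctrl.get_state();print(s["position"],s["force"],s["gripper_width"])
b=vision.get_image("scene")
cv2.imwrite("pics/g3.png",cv2.resize(b[170:300,190:330],None,fx=5,fy=4.6,interpolation=cv2.INTER_CUBIC))
E
```

```text
[ 0.47766147 -0.25844461  0.04804836] [ 0.28318886 -0.69344958 -2.4783404 ] 0.23709110805768283
```

View pics/g3.png

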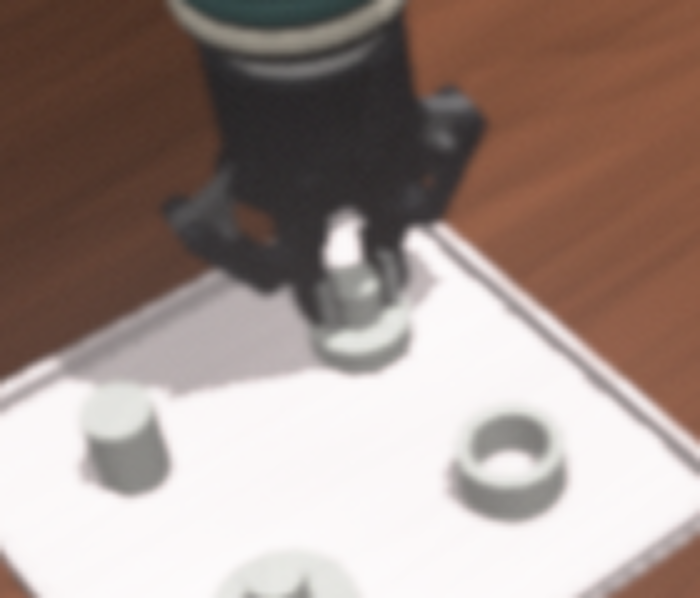

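```bash
python3 - <<'E'
from h import *
p=np.load("chute.npy");R=chuteR(p[3]);print(np.round(R,4))
for v in[(45,2.5,90),(45,2.5,45)]: print(v,p[:3]+R@np.array(v)/1000, (p[:3]+R@np.array(v)/1000-[.4777,-.2584,.048])*1000)
E
```

```text
[[ 0.1575 -0.9858  0.0573]
 [ 0.9264  0.1676  0.3372]
 [-0.342   0.      0.9397]]
(45, 2.5, 90) [0.57189639 0.04204101 0.25478007] [ 94.19638909 300.44101176 206.78006745]
(45, 2.5, 45) [0.56931638 0.02686789 0.2124939 ] [ 91.61637886 285.26789248 164.49389951]
```

Emit:
apply_moves([
  [0, 0, 40, 0, 0, 0, -1],
  [0, 0, 95, 0, 0, 0, -1],
  [0, 0, 155, 0, 0, 0, -1],
  [0, 10, 200, 0, 0, 0, -1],
  [5, 40, 232, -0.1, 0.017, 0, -1],
])

```text
time: 4.62
position: [0.4828, -0.22, 0.2819]
orientation: [[0.172, 0.985, -0.021], [0.98, -0.173, -0.099], [-0.102, -0.004, -0.995]]
force: [1.3, 0.6, -4.4]
gripper_width: 0.238
```

Emit:
apply_moves([
  [20, 50, 0, -0.12, 0.02, 0, -1],
  [40, 105, 0, -0.22, 0.04, 0, -1],
  [60, 160, 0, -0.24, 0.042, 0, -1],
  [80, 210, 0, -0.24, 0.042, 0, -1],
  [88, 245, 0, -0.24, 0.042, 0, -1],
])

```text
time: 5.25
position: [0.5714, 0.0275, 0.2814]
orientation: [[0.161, 0.985, -0.062], [0.927, -0.172, -0.333], [-0.338, -0.004, -0.941]]
force: [-0.2, -1.1, -2.0]
gripper_width: 0.233
```

```bash
cat > st.py <<'E'
from h import *
from workcell import ctrl
def st():
    p=np.load("chute.npy");R=chuteR(p[3]); s=ctrl.get_state()
    T=np.c_[R[:,0],-R[:,1],-R[:,2]]
    rv=cv2.Rodrigues(T@s["orientation"].T)[0].ravel()
    print("t",round(s["time"],2),"chute pos mm",np.round(R.T@(s["position"]-p[:3])*1000,1),"F chute",np.round(R.T@s["force"],1),"w",round(s["gripper_width"],3),"rot err",np.round(rv,4),"pos",np.round(s["position"],4))
    return p,R,s
E
python3 - <<'E'
from st import *
p,R,s=st(); print(s["joints"])
t=p[:3]+R@np.array([45,2.5,90])/1000; print((t-s["position"])*1000)
E
```

```text
t 5.25 chute pos mm [ 22.4   0.6 110.1] F chute [-0.4 -0.  -2.3] w 0.233 rot err [-0.0046 -0.0032  0.0046] pos [0.5714 0.0275 0.2814]
[ 0.05751742  0.41201049  0.21050995  1.45501376 -0.33471085  0.24434156]
[  0.51148284  14.5077295  -26.58809518]
```

Emit:
apply_moves([
  [0, 12, -15, -0.005, -0.003, 0.005, -1],
  [0, 10, -35, -0.005, -0.003, 0.005, -1],
  [-1, 5, -50, -0.005, -0.003, 0.005, -1],
  [-1, 4.5, -55, -0.005, -0.003, 0.005, -1],
  [-1, 4.5, -55, -0.005, -0.003, 0.005, -1],
])

```text
time: 5.88
position: [0.5701, 0.0317, 0.2262]
orientation: [[0.157, 0.986, -0.058], [0.926, -0.168, -0.338], [-0.343, -0.001, -0.94]]
force: [0.4, 0.3, -2.6]
gripper_width: 0.235
```

```bash
cat > look.py <<'E'
import cv2,sys
from workcell import vision
def look(n,o,x0,y0,x1,y1,k,step=10):
    im=vision.get_image(n); cv2.imwrite(o+"_raw.png",im)
    a=cv2.resize(im[y0:y1,x0:x1],None,fx=k,fy=k,interpolation=cv2.INTER_CUBIC)
    for x in range(x0,x1,step):
        X=int((x-x0+.5)*k);cv2.line(a,(X,0),(X,6),(0,0,255),1); cv2.putText(a,str(x),(X,16),0,.35,(0,0,255))
    for y in range(y0,y1,step):
        Y=int((y-y0+.5)*k);cv2.line(a,(0,Y),(6,Y),(0,0,255),1); cv2.putText(a,str(y),(8,Y+4),0,.35,(0,0,255))
    cv2.imwrite(o+".png",a)
E
python3 - <<'E'
from st import *
st()
from look import look
look("scene","pics/m1",340,80,440,170,6.5)
look("top","pics/m2",170,100,280,195,6)
E
```

```text
t 5.88 chute pos mm [44.9  2.5 59.6] F chute [ 1.3 -0.3 -2.3] w 0.235 rot err [ 0.0004 -0.0006  0.0001] pos [0.5701 0.0317 0.2262]
```

View pics/m1.png

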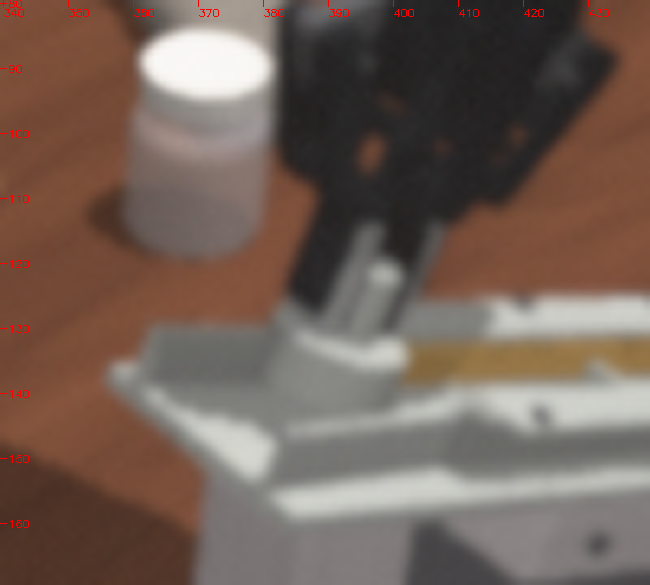

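View pics/m2.png

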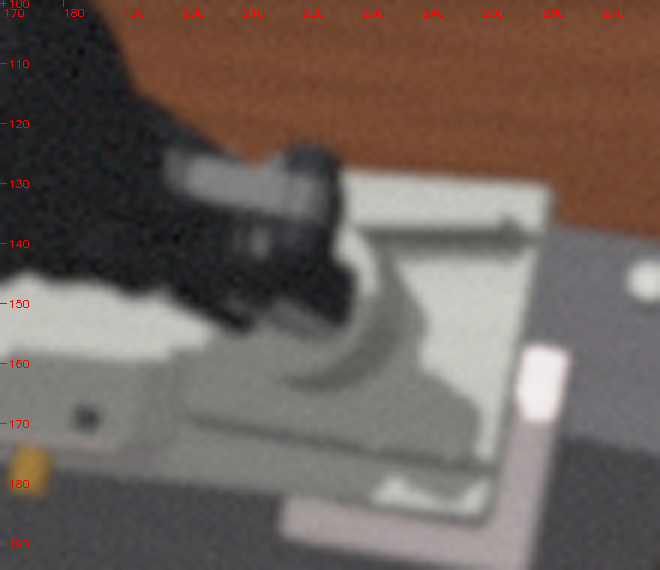

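```bash
python3 - <<'E'
from st import *
p,R,s=st()
a=np.linspace(0,2*np.pi,73)
for yc in(-3,0,3):
  for zb in (14,18.6):
    ring=lambda z:p[:3]+(R@np.array([44.9+22*np.cos(a),yc+22*np.sin(a),0*a+z])/1000*1).T
    for n in("scene","top"):
      t=proj(n,ring(zb+18));b=proj(n,ring(zb))
      print(yc,zb,n,"top x",t[:,0].min().round(1),t[:,0].max().round(1),"y",t[:,1].min().round(1),t[:,1].max().round(1),"bot x",b[:,0].min().round(1),b[:,0].max().round(1),"y",b[:,1].min().round(1),b[:,1].max().round(1))
E
```

```text
t 5.97 chute pos mm [45.   2.2 60.2] F chute [ 1.1 -0.2 -2.9] w 0.232 rot err [ 0.0004  0.0005 -0.0001] pos [0.5705 0.0319 0.2268]
-3 14 scene top x 382.4 403.1 y 127.8 138.6 bot x 379.2 399.7 y 135.5 146.5
-3 14 top top x 209.3 234.0 y 134.7 161.8 bot x 215.2 239.6 y 138.3 164.8
-3 18.6 scene top x 383.2 403.9 y 125.8 136.5 bot x 380.0 400.6 y 133.5 144.5
-3 18.6 top top x 207.7 232.6 y 133.8 161.0 bot x 213.7 238.2 y 137.4 164.1
0 14 scene top x 381.4 402.1 y 127.1 137.8 bot x 378.3 398.7 y 134.8 145.7
0 14 top top x 208.9 233.7 y 136.6 163.7 bot x 214.9 239.2 y 140.1 166.7
0 18.6 scene top x 382.2 402.9 y 125.1 135.8 bot x 379.1 399.6 y 132.8 143.7
0 18.6 top top x 207.3 232.2 y 135.6 162.9 bot x 213.4 237.8 y 139.2 165.9
3 14 scene top x 380.5 401.1 y 126.4 137.0 bot x 377.3 397.7 y 134.1 144.9
3 14 top top x 208.5 233.3 y 138.4 165.5 bot x 214.5 238.9 y 141.9 168.5
3 18.6 scene top x 381.3 401.9 y 124.3 135.0 bot x 378.1 398.6 y 132.1 142.9
3 18.6 top top x 206.9 231.8 y 137.5 164.7 bot x 213.0 237.5 y 141.0 167.7
```

The blank is in hand over the mouth, roughly centred between the walls in both views (flange near (391,137) in scene, (222,150) in top). I'm lowering it along the floor normal.

Emit:
apply_moves([
  [-0.3, -2, -5, 0, 0, 0, -1],
  [-0.6, -4, -10, 0, 0, 0, -1],
  [-0.8, -5, -14, 0, 0, 0, -1],
  [-0.9, -5.3, -15, 0, 0, 0, -1],
  [-0.9, -5.3, -15, 0, 0, 0, -1],
])

```text
time: 6.6
position: [0.5696, 0.0266, 0.2118]
orientation: [[0.157, 0.986, -0.057], [0.926, -0.167, -0.338], [-0.342, 0.001, -0.94]]
force: [0.4, 1.3, -2.9]
gripper_width: 0.232
```

Emit:
apply_moves([
  [0, -0.2, -0.5, 0, 0, 0, -1],
  [0, -0.3, -1, 0, 0, 0, -1],
  [-0.1, -0.5, -1.5, 0, 0, 0, -1],
  [-0.1, -0.7, -1.9, 0, 0, 0, -1],
  [-0.1, -0.7, -1.9, 0, 0, 0, -1],
])

```text
time: 7.22
position: [0.5695, 0.0259, 0.2099]
orientation: [[0.158, 0.986, -0.057], [0.926, -0.167, -0.338], [-0.342, 0.0, -0.94]]
force: [0.3, -1.1, -3.3]
gripper_width: 0.232
```

```bash
python3 -c "
from st import *
st()"
```

```text
t 7.22 chute pos mm [45.   2.2 42.2] F chute [ 0.2 -0.4 -3.4] w 0.232 rot err [ 0.0004  0.0004 -0.0002] pos [0.5695 0.0259 0.2099]
```

Emit:
apply_moves([
  [0, -0.2, -0.5, 0, 0, 0, -1],
  [0, -0.3, -1, 0, 0, 0, -1],
  [-0.1, -0.5, -1.5, 0, 0, 0, -1],
  [-0.1, -0.7, -1.9, 0, 0, 0, -1],
  [-0.1, -0.7, -1.9, 0, 0, 0, -1],
])

```text
time: 7.85
position: [0.5697, 0.0256, 0.2094]
orientation: [[0.158, 0.986, -0.055], [0.926, -0.167, -0.337], [-0.342, 0.003, -0.94]]
force: [-3.2, 7.3, 14.7]
gripper_width: 0.231
```

```bash
python3 -c "
from st import *
st()
from look import look
look('scene','pics/m3',340,80,440,170,6.5)"
```

```text
t 7.85 chute pos mm [45.   1.9 41.6] F chute [ 1.2  4.4 16. ] w 0.231 rot err [ 0.      0.0026 -0.0007] pos [0.5697 0.0256 0.2094]
```

View pics/m3.png

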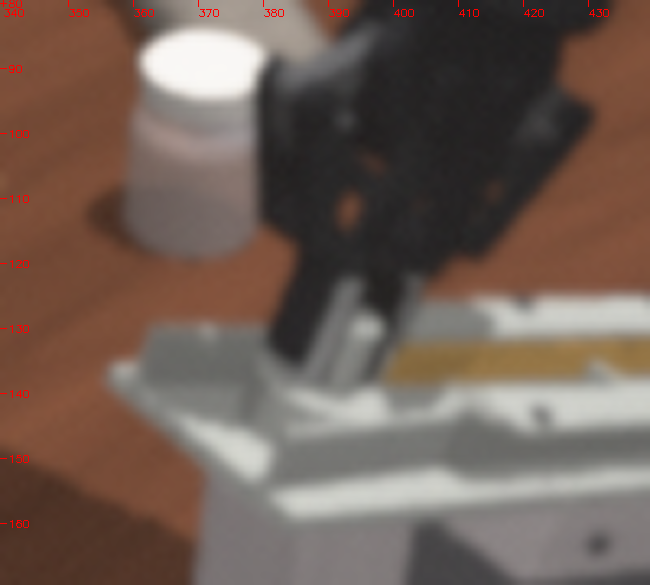

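Emit:
apply_moves([
  [0, 0.2, 0.5, 0, 0, 0, -1],
  [0, 0.2, 0.5, 0, 0, 0, -0.3],
  [0, 0.2, 0.5, 0, 0, 0, 0],
  [0, 0.2, 0.5, 0, 0, 0, 0],
  [0, 0.2, 0.5, 0, 0, 0, 0],
])

```text
time: 8.52
position: [0.5697, 0.0257, 0.2098]
orientation: [[0.158, 0.986, -0.055], [0.926, -0.167, -0.337], [-0.342, 0.003, -0.94]]
force: [0.5, 0.4, 0.6]
gripper_width: 0.502
```

Emit:
apply_moves([
  [0.6, 3.4, 9.4, 0, 0, 0, 0],
  [1.7, 10, 28, 0, 0, 0, 0],
  [2.9, 17, 47, 0, 0, 0, 0],
  [-3, -30, 60, 0, 0, 0, 0],
  [-8, -80, 60, 0, 0, 0, 0],
])

```text
time: 9.15
position: [0.5622, -0.0547, 0.2713]
orientation: [[0.157, 0.986, -0.052], [0.927, -0.165, -0.338], [-0.342, 0.005, -0.94]]
force: [2.2, 0.5, 0.9]
gripper_width: 0.503
```

```bash
python3 -c "
from st import *
st()
from look import look
look('top','pics/m5',170,100,280,195,6)
look('scene','pics/m4',340,80,440,170,6.5)"
```

```text
t 9.15 chute pos mm [-51.8  -4.2  72.4] F chute [ 0.5 -2.1  1.1] w 0.503 rot err [ 0.0004  0.0047 -0.0024] pos [ 0.5622 -0.0547  0.2713]
```

View pics/m5.png

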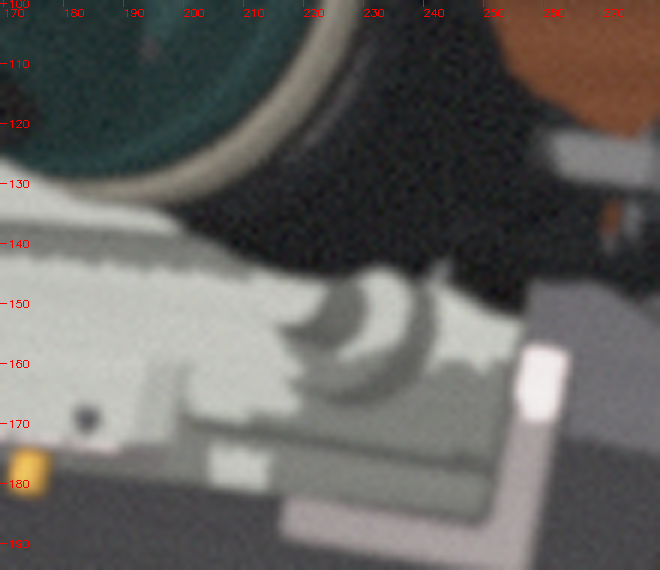

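View pics/m4.png

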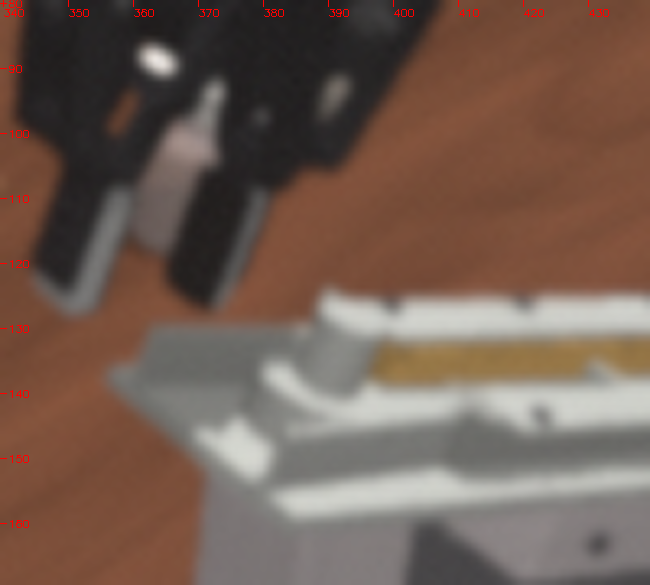

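Emit:
apply_moves([
  [0, 0, 0, 0.02, 0, 0, -1],
  [0, 0, 0, 0.049, -0.003, -0.002, -1],
  [-1, 2, -15, 0.049, -0.003, -0.002, -1],
  [-2, 4, -35, 0.049, -0.003, -0.002, -1],
  [-3.3, 6, -50, 0.049, -0.003, -0.002, -1],
])

```text
time: 9.88
position: [0.5581, -0.0506, 0.2203]
orientation: [[0.163, 0.985, -0.052], [0.941, -0.171, -0.29], [-0.295, -0.002, -0.956]]
force: [-0.5, -0.1, -0.2]
gripper_width: -0.001
```

```bash
python3 -c "
from st import *
st()
from look import look
look('scene','pics/m6',340,80,440,170,6.5)"
```

```text
t 9.88 chute pos mm [-31.2   0.6  25.5] F chute [-0.1  0.4 -0.3] w -0.001 rot err [-0.0493  0.0066  0.0037] pos [ 0.5581 -0.0506  0.2203]
```

View pics/m6.png

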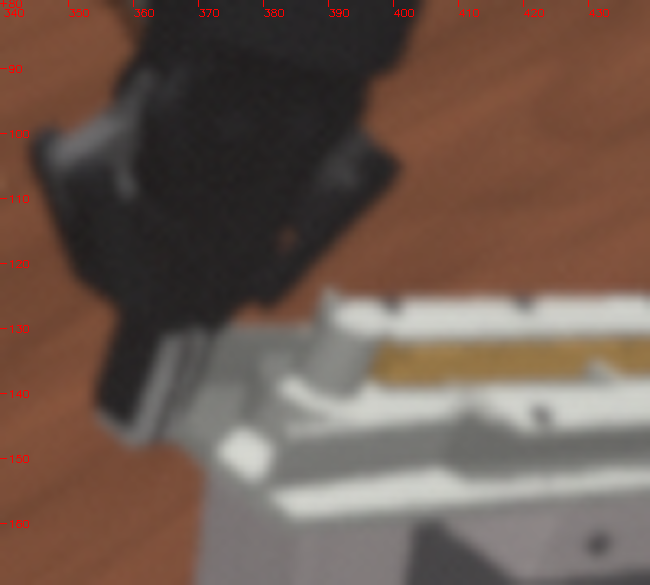

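Emit:
apply_moves([
  [0, 2, 5, 0.05, -0.01, 0.001, -1],
  [0, 2, 5, 0.118, -0.02, 0.003, -1],
  [2, 8, 2, 0.118, -0.02, 0.003, -1],
  [3.3, 16, -2.2, 0.118, -0.02, 0.003, -1],
  [3.3, 16, -2.2, 0.118, -0.02, 0.003, -1],
])

```text
time: 10.55
position: [0.5607, -0.0332, 0.2159]
orientation: [[0.163, 0.986, -0.035], [0.97, -0.166, -0.176], [-0.179, -0.005, -0.984]]
force: [0.1, -0.4, -0.2]
gripper_width: 0.001
```

```bash
python3 -c "
from st import *
st()
from look import look
look('scene','pics/m7',340,80,440,170,6.5)"
```

```text
t 10.55 chute pos mm [-13.2   1.   27.4] F chute [-0.3 -0.1 -0.3] w 0.001 rot err [-0.1674  0.0229 -0.0009] pos [ 0.5607 -0.0332  0.2159]
```

View pics/m7.png

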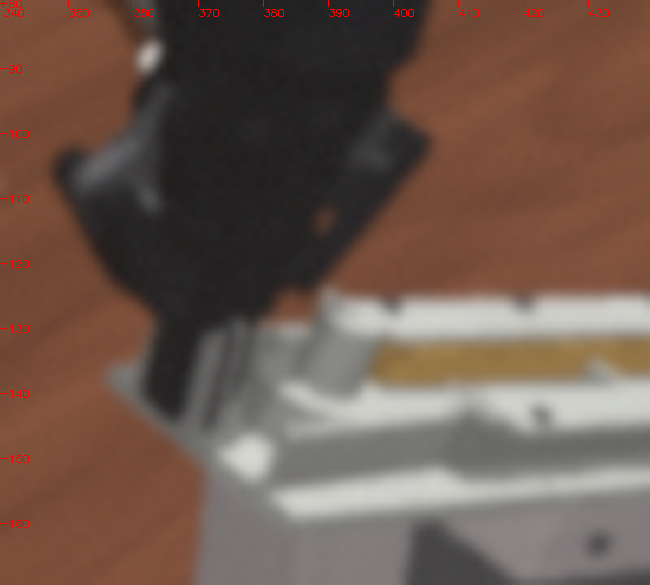

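```bash
python3 -c "
from st import *
p,R,s=st()
for uv in [(386,125),(384,125.5),(379,130),(376,129),(404,101),(392,118),(386,124.5),(376,145),(378,140)]:
    o,d=ray('scene',uv);o=R.T@(o-p[:3]);d=R.T@d
    print(uv,[np.round((o+d*(y-o[1])/d[1])*1000,0) for y in(0,-11)])
"
```

```text
t 10.6 chute pos mm [-13.6   0.9  27.5] F chute [0.3 0.5 0. ] w -0.001 rot err [-0.1673  0.0231 -0.0007] pos [ 0.5607 -0.0336  0.2161]
(386, 125) [array([19., -0., 49.]), array([-13623., -11000.,   6146.])]
(384, 125.5) [array([14.,  0., 48.]), array([-13507., -11000.,   6169.])]
(379, 130) [array([ 5., -0., 38.]), array([-13304., -11000.,   6386.])]
(376, 129) [array([-5.,  0., 41.]), array([-13091., -11000.,   6333.])]
(404, 101) [array([ 43.,   0., 101.]), array([-14152., -11000.,   4988.])]
(392, 118) [array([28.,  0., 64.]), array([-13826., -11000.,   5806.])]
(386, 124.5) [array([19., -0., 50.]), array([-13610., -11000.,   6122.])]
(376, 145) [array([13., -0.,  4.]), array([-13496., -11000.,   7148.])]
(378, 140) [array([13., -0., 16.]), array([-13496., -11000.,   6892.])]
```

Emit:
apply_moves([
  [2, 5, -2, 0, 0, 0, -1],
  [3.3, 14, -5.2, 0, 0, 0, -1],
  [4.8, 23, -8.5, 0, 0, 0, -1],
  [6.4, 32.2, -12, 0, 0, 0, -1],
  [8, 41.5, -15.4, 0, 0, 0, -1],
])

```text
time: 11.22
position: [0.5688, 0.0086, 0.2005]
orientation: [[0.163, 0.986, -0.035], [0.97, -0.166, -0.176], [-0.179, -0.005, -0.984]]
force: [0.3, 0.0, 1.1]
gripper_width: -0.002
```

```bash
python3 -c "
from st import *
st()
from look import look
look('scene','pics/m8',340,80,440,170,6.5)"
```

```text
t 11.22 chute pos mm [32.1 -0.  27.5] F chute [-0.3 -0.2  1.1] w -0.002 rot err [-0.1672  0.0231 -0.0009] pos [0.5688 0.0086 0.2005]
```

View pics/m8.png

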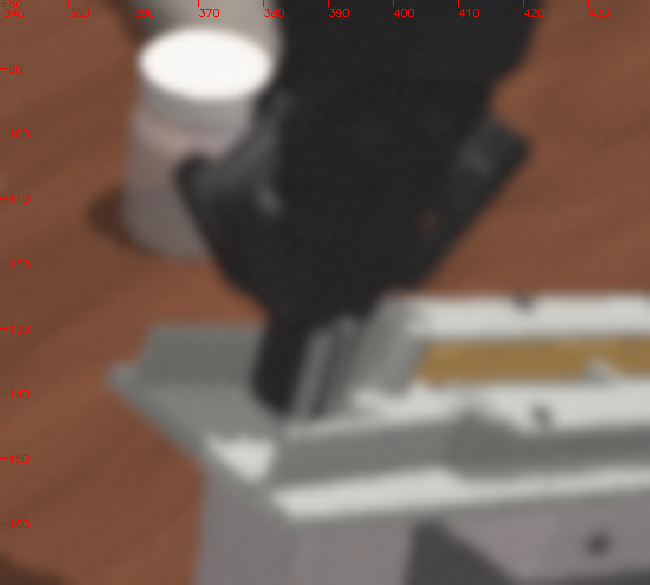

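Emit:
apply_moves([
  [0.9, 5.5, -2, 0, 0, 0, -1],
  [1.7, 10.2, -3.8, 0, 0, 0, -1],
  [2.4, 13.9, -5.1, 0, 0, 0, -1],
  [2.8, 16.7, -6.2, 0, 0, 0, -1],
  [3.2, 18.5, -6.8, 0, 0, 0, -1],
])

```text
time: 11.9
position: [0.572, 0.0281, 0.1932]
orientation: [[0.162, 0.986, -0.035], [0.97, -0.166, -0.176], [-0.179, -0.006, -0.984]]
force: [-0.0, -1.9, 0.6]
gripper_width: -0.002
```

```bash
python3 -c "
from st import *
st()
from look import look
look('scene','pics/m9',340,80,440,170,6.5)"
```

```text
t 11.9 chute pos mm [53.1  0.1 27.4] F chute [-2.  -0.3 -0.1] w -0.002 rot err [-0.1677  0.0227 -0.0013] pos [0.572  0.0281 0.1932]
```

View pics/m9.png

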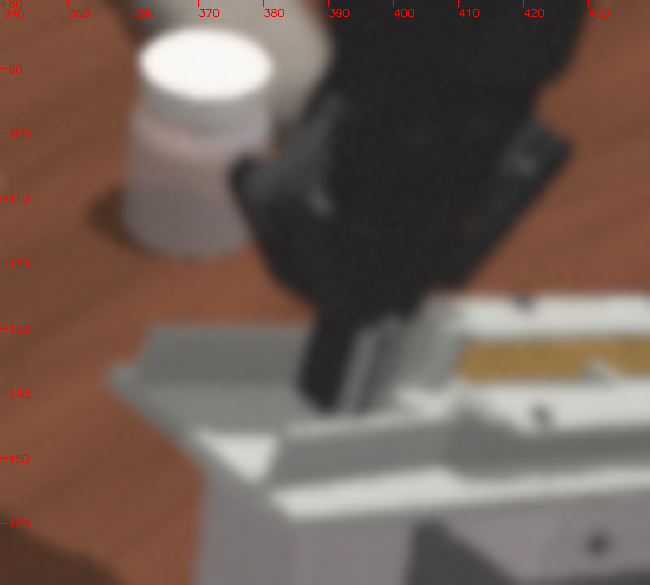

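Emit:
apply_moves([
  [0.5, 2.8, -1, 0, 0, 0, -1],
  [0.9, 5.6, -2, 0, 0, 0, -1],
  [1.4, 8.3, -3.1, 0, 0, 0, -1],
  [1.9, 11.1, -4.1, 0, 0, 0, -1],
  [2.4, 13.9, -5.1, 0, 0, 0, -1],
])

```text
time: 12.58
position: [0.5746, 0.0419, 0.1881]
orientation: [[0.162, 0.986, -0.035], [0.97, -0.166, -0.176], [-0.18, -0.005, -0.984]]
force: [0.5, -6.9, 3.1]
gripper_width: -0.002
```

Emit:
apply_moves([
  [0.5, 2.8, -1, 0, 0, 0, -1],
  [0.9, 5.6, -2, 0, 0, 0, -1],
  [1.4, 8.3, -3.1, 0, 0, 0, -1],
  [1.9, 11.1, -4.1, 0, 0, 0, -1],
  [2.4, 13.9, -5.1, 0, 0, 0, -1],
])

```text
time: 13.2
position: [0.5771, 0.0554, 0.1832]
orientation: [[0.163, 0.986, -0.035], [0.97, -0.166, -0.178], [-0.181, -0.005, -0.983]]
force: [-0.7, -5.9, 2.3]
gripper_width: -0.004
```

```bash
python3 -c "
from st import *
st()
from look import look
look('scene','pics/m10',360,80,460,170,6.5)"
```

```text
t 13.2 chute pos mm [82.7 -0.4 27.5] F chute [-6.4 -0.3  0.1] w -0.004 rot err [-0.1656  0.0233 -0.0008] pos [0.5771 0.0554 0.1832]
```

View pics/m10.png

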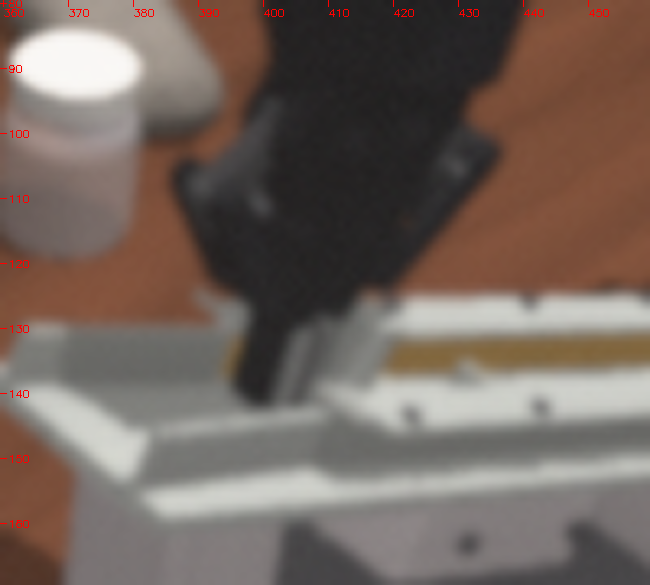

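```bash
python3 -c "
from st import *
p,R,s=st()
x=s['position'];x=(R.T@(x-p[:3]))*1000
for xb in (118,121,124,127):
    P=lambda v:p[:3]+R@np.array(v)/1000
    c=C['scene']['xyz'];cc=R.T@(c-p[:3])*1000
    d=np.array([cc[0]-xb,cc[1]]);d/=np.linalg.norm(d);n=np.array([-d[1],d[0]])
    print(xb-x[0],[proj('scene',P([xb+11*k*n[0],11*k*n[1],z])).round(1).tolist() for k in(-1,1) for z in(24,38)])
"
python3 -c "
import cv2
a=cv2.imread('pics/m10_raw.png')[115:150,395:425];cv2.imwrite('pics/z.png',cv2.resize(a,None,fx=16,fy=16,interpolation=cv2.INTER_CUBIC))"
```

```text
t 13.25 chute pos mm [83.1 -0.3 27.5] F chute [-5.5 -0.4  0.6] w -0.002 rot err [-0.1659  0.0232 -0.0011] pos [0.5771 0.0558 0.183 ]
34.910656636745784 [[[408.7, 132.8]], [[411.2, 127.0]], [[418.3, 136.9]], [[420.9, 131.1]]]
37.910656636745784 [[[409.6, 132.8]], [[412.1, 127.0]], [[419.1, 136.8]], [[421.8, 131.1]]]
40.910656636745784 [[[410.5, 132.8]], [[413.0, 127.0]], [[420.0, 136.8]], [[422.7, 131.0]]]
43.910656636745784 [[[411.4, 132.7]], [[413.9, 127.0]], [[420.9, 136.8]], [[423.5, 131.0]]]
```

View pics/z.png

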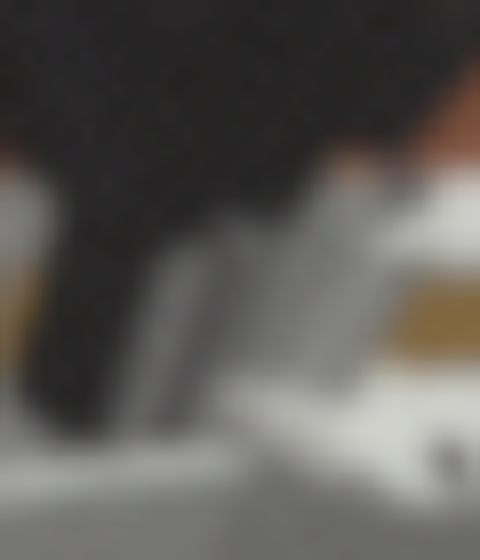

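Emit:
apply_moves([
  [0.7, 4.1, -1.5, 0, 0, 0, -1],
  [1.4, 8.2, -3, 0, 0, 0, -1],
  [2.1, 12.2, -4.5, 0, 0, 0, -1],
  [2.8, 16.3, -6, 0, 0, 0, -1],
  [3.2, 18.5, -6.8, 0, 0, 0, -1],
])

```text
time: 13.88
position: [0.5803, 0.074, 0.1762]
orientation: [[0.163, 0.986, -0.035], [0.97, -0.166, -0.178], [-0.182, -0.005, -0.983]]
force: [-0.9, -6.0, 3.7]
gripper_width: -0.003
```

```bash
python3 -c "
from st import *
st()
from look import look
look('scene','pics/m11',380,80,480,170,6.5)"
```

```text
t 13.88 chute pos mm [102.8  -0.4  27.5] F chute [-6.9 -0.2  1.4] w -0.003 rot err [-0.1649  0.0232 -0.0009] pos [0.5803 0.074  0.1762]
```

View pics/m11.png

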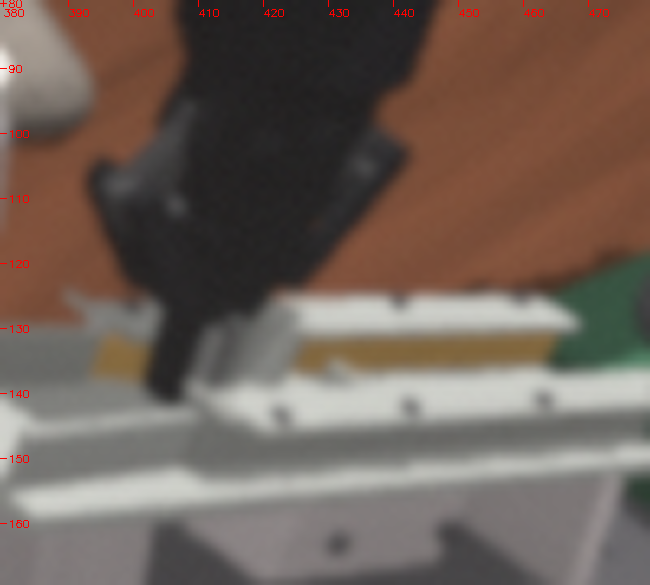

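Emit:
apply_moves([
  [0.8, 4.6, -1.7, 0, 0, 0, -1],
  [1.5, 9, -3.3, 0, 0, 0, -1],
  [2.2, 13, -4.8, 0, 0, 0, -1],
  [2.9, 17, -6.3, 0, 0, 0, -1],
  [3.4, 19.5, -7.2, 0, 0, 0, -1],
])

```text
time: 14.55
position: [0.5837, 0.0935, 0.169]
orientation: [[0.163, 0.986, -0.035], [0.97, -0.166, -0.179], [-0.183, -0.005, -0.983]]
force: [-2.7, -6.1, 2.9]
gripper_width: -0.001
```

```bash
python3 -c "
from st import *
st()
from look import look
look('scene','pics/m12',390,100,470,160,8)"
```

```text
t 14.55 chute pos mm [123.8  -0.5  27.4] F chute [-7.1  1.6  0.5] w -0.001 rot err [-0.164   0.0231 -0.0008] pos [0.5837 0.0935 0.169 ]
```

View pics/m12.png

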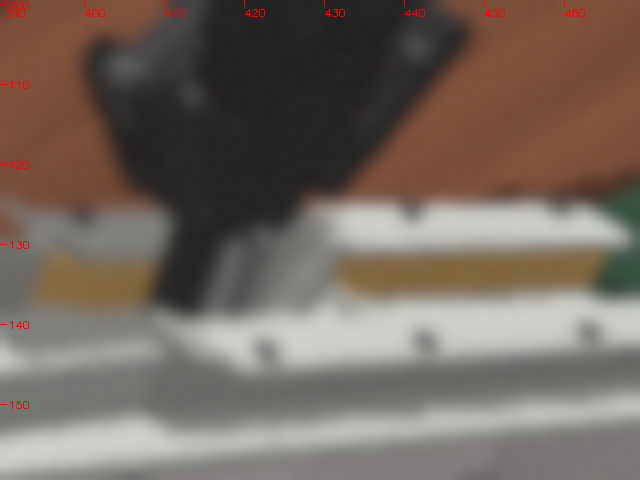

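Emit:
apply_moves([
  [0.1, 0.6, -0.2, 0, 0, 0, -1],
  [0.2, 1.2, -0.4, 0, 0, 0, -1],
  [0.3, 1.8, -0.7, 0, 0, 0, -1],
  [0.4, 2.4, -0.9, 0, 0, 0, -1],
  [0.5, 2.8, -1, 0, 0, 0, -1],
])

```text
time: 15.22
position: [0.5841, 0.0961, 0.1681]
orientation: [[0.163, 0.986, -0.035], [0.969, -0.167, -0.18], [-0.183, -0.005, -0.983]]
force: [-1.4, -6.4, 3.4]
gripper_width: 0.0
```

Emit:
apply_moves([
  [0.1, 0.5, -0.2, 0, 0, 0, -1],
  [0.2, 0.9, -0.3, 0, 0, 0, -1],
  [0.2, 1.4, -0.5, 0, 0, 0, -1],
  [0.3, 1.8, -0.7, 0, 0, 0, -1],
  [0.3, 1.8, -0.7, 0, 0, 0, -1],
])

```text
time: 15.85
position: [0.5844, 0.0975, 0.1675]
orientation: [[0.163, 0.986, -0.035], [0.969, -0.167, -0.181], [-0.184, -0.004, -0.983]]
force: [-1.0, -5.6, 4.8]
gripper_width: -0.003
```

```bash
python3 -c "
from st import *
st()"
```

```text
t 15.85 chute pos mm [128.2  -0.5  27.4] F chute [-7.  -0.   2.6] w -0.003 rot err [-0.162   0.023  -0.0004] pos [0.5844 0.0975 0.1675]
```

Emit:
apply_moves([
  [0.1, 0.5, -0.2, 0, 0, 0, -1],
  [0.2, 0.9, -0.3, 0, 0, 0, -1],
  [0.2, 1.4, -0.5, 0, 0, 0, -1],
  [0.3, 1.8, -0.7, 0, 0, 0, -1],
  [0.3, 1.8, -0.7, 0, 0, 0, -1],
])

```text
time: 16.48
position: [0.5847, 0.0989, 0.167]
orientation: [[0.164, 0.986, -0.035], [0.969, -0.167, -0.182], [-0.185, -0.004, -0.983]]
force: [-2.2, -6.4, 3.9]
gripper_width: 0.001
```

Emit:
apply_moves([
  [0.1, 0.5, -0.2, 0, 0, 0, -1],
  [0.2, 0.9, -0.3, 0, 0, 0, -1],
  [0.2, 1.4, -0.5, 0, 0, 0, -1],
  [0.3, 1.8, -0.7, 0, 0, 0, -1],
  [0.3, 1.8, -0.7, 0, 0, 0, -1],
])

```text
time: 17.1
position: [0.5849, 0.1002, 0.1665]
orientation: [[0.164, 0.986, -0.035], [0.969, -0.167, -0.183], [-0.187, -0.004, -0.982]]
force: [-0.7, -5.4, 4.0]
gripper_width: 0.002
```

Emit:
apply_moves([
  [0.1, 0.5, -0.2, 0, 0, 0, -1],
  [0.2, 0.9, -0.3, 0, 0, 0, -1],
  [0.2, 1.4, -0.5, 0, 0, 0, -1],
  [0.3, 1.8, -0.7, 0, 0, 0, -1],
  [0.3, 1.8, -0.7, 0, 0, 0, -1],
])

```text
time: 17.73
position: [0.5851, 0.1016, 0.166]
orientation: [[0.164, 0.986, -0.035], [0.968, -0.168, -0.184], [-0.188, -0.004, -0.982]]
force: [-0.4, -5.8, 4.3]
gripper_width: -0.003
```

Emit:
apply_moves([
  [0.1, 0.5, -0.2, -0.001, 0, 0, -1],
  [0.2, 0.9, -0.3, -0.002, 0, 0, -1],
  [0.2, 1.4, -0.5, -0.002, 0, 0, -1],
  [0.3, 1.8, -0.7, -0.002, 0, 0, -1],
  [0.3, 1.8, -0.7, -0.002, 0, 0, -1],
])

```text
time: 18.35
position: [0.5853, 0.1029, 0.1656]
orientation: [[0.164, 0.986, -0.035], [0.968, -0.168, -0.188], [-0.191, -0.003, -0.982]]
force: [-0.9, -5.8, 5.1]
gripper_width: -0.001
```

Emit:
apply_moves([
  [0.1, 0.5, -0.2, 0.001, 0, 0, -1],
  [0.2, 0.9, -0.3, 0.002, 0, 0, -1],
  [0.2, 1.4, -0.5, 0.002, 0, 0, -1],
  [0.3, 1.8, -0.7, 0.002, 0, 0, -1],
  [0.3, 1.8, -0.7, 0.002, 0, 0, -1],
])

```text
time: 18.98
position: [0.5856, 0.1043, 0.165]
orientation: [[0.165, 0.986, -0.035], [0.968, -0.168, -0.187], [-0.19, -0.003, -0.982]]
force: [-0.5, -6.2, 4.5]
gripper_width: -0.001
```

```bash
python3 -c "
from st import *
st()
from look import look
look('scene','pics/m13',390,100,470,160,8)"
```

```text
t 18.98 chute pos mm [135.5  -0.5  27.4] F chute [-7.4 -0.5  2.1] w -0.001 rot err [-0.1563  0.0232  0.0009] pos [0.5856 0.1043 0.165 ]
```

View pics/m13.png

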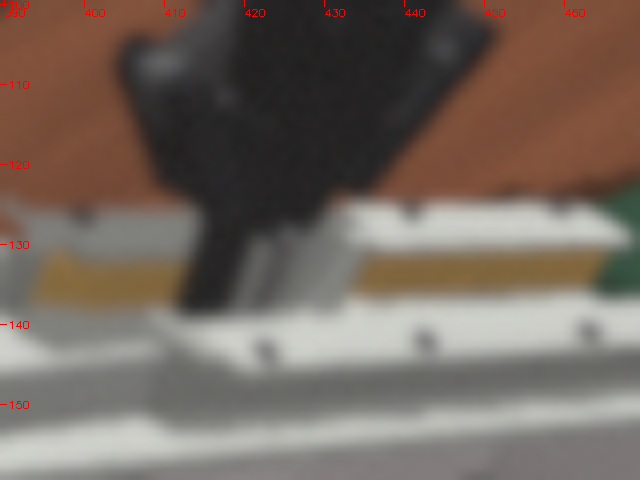

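Emit:
apply_moves([
  [0.1, 0.5, -0.2, 0.001, 0, 0, -1],
  [0.2, 0.9, -0.3, 0.002, 0, 0, -1],
  [0.2, 1.4, -0.5, 0.002, 0, 0, -1],
  [0.3, 1.8, -0.7, 0.002, 0, 0, -1],
  [0.3, 1.8, -0.7, 0.002, 0, 0, -1],
])

```text
time: 19.65
position: [0.5858, 0.1057, 0.1646]
orientation: [[0.165, 0.986, -0.035], [0.968, -0.168, -0.186], [-0.189, -0.003, -0.982]]
force: [-1.0, -6.4, 4.1]
gripper_width: -0.003
```

Emit:
apply_moves([
  [0.1, 0.5, -0.2, 0.001, 0, 0, -1],
  [0.2, 0.9, -0.3, 0.002, 0, 0, -1],
  [0.2, 1.4, -0.5, 0.002, 0, 0, -1],
  [0.3, 1.8, -0.7, 0.002, 0, 0, -1],
  [0.3, 1.8, -0.7, 0.002, 0, 0, -1],
])

```text
time: 20.27
position: [0.586, 0.1071, 0.164]
orientation: [[0.165, 0.986, -0.035], [0.968, -0.169, -0.185], [-0.188, -0.004, -0.982]]
force: [-1.7, -6.0, 4.7]
gripper_width: -0.0
```

Emit:
apply_moves([
  [0.1, 0.5, -0.2, 0.001, 0, 0, -1],
  [0.2, 0.9, -0.3, 0.002, 0, 0, -1],
  [0.2, 1.4, -0.5, 0.002, 0, 0, -1],
  [0.3, 1.8, -0.7, 0.002, 0, 0, -1],
  [0.3, 1.8, -0.7, 0.002, 0, 0, -1],
])

```text
time: 20.9
position: [0.5863, 0.1084, 0.1635]
orientation: [[0.165, 0.986, -0.035], [0.968, -0.169, -0.184], [-0.187, -0.004, -0.982]]
force: [-1.3, -6.2, 4.8]
gripper_width: -0.002
```

Emit:
apply_moves([
  [0.1, 0.5, -0.2, 0.001, 0, 0, -1],
  [0.2, 0.9, -0.3, 0.002, 0, 0, -1],
  [0.2, 1.4, -0.5, 0.002, 0, 0, -1],
  [0.3, 1.8, -0.7, 0.002, 0, 0, -1],
  [0.3, 1.8, -0.7, 0.002, 0, 0, -1],
])

```text
time: 21.52
position: [0.5865, 0.1095, 0.1631]
orientation: [[0.166, 0.986, -0.035], [0.968, -0.169, -0.184], [-0.187, -0.004, -0.982]]
force: [-1.2, -7.9, 5.9]
gripper_width: 0.001
```

Emit:
apply_moves([
  [0, 0.3, -0.1, 0, 0, 0, -1],
  [0.1, 0.6, -0.2, 0.001, 0, 0, -1],
  [0.1, 0.9, -0.3, 0.001, 0, 0, -1],
  [0.1, 1, -0.4, 0.001, 0, 0, -1],
  [0.1, 1, -0.4, 0.001, 0, 0, -1],
])

```text
time: 22.15
position: [0.5865, 0.1097, 0.1631]
orientation: [[0.166, 0.985, -0.035], [0.968, -0.17, -0.185], [-0.188, -0.004, -0.982]]
force: [-2.1, -8.9, 5.7]
gripper_width: -0.002
```

```bash
python3 -c "
from st import *
st()
from look import look
look('scene','pics/m14',390,100,470,160,8)
st()"
```

```text
t 22.15 chute pos mm [141.4  -0.5  27.5] F chute [-10.5   0.6   2.2] w -0.002 rot err [-0.1584  0.0234  0.0025] pos [0.5865 0.1097 0.1631]
t 22.2 chute pos mm [141.4  -0.5  27.5] F chute [-11.1   0.7   1.9] w -0.0 rot err [-0.1584  0.0235  0.0026] pos [0.5865 0.1097 0.1631]
```

View pics/m14.png

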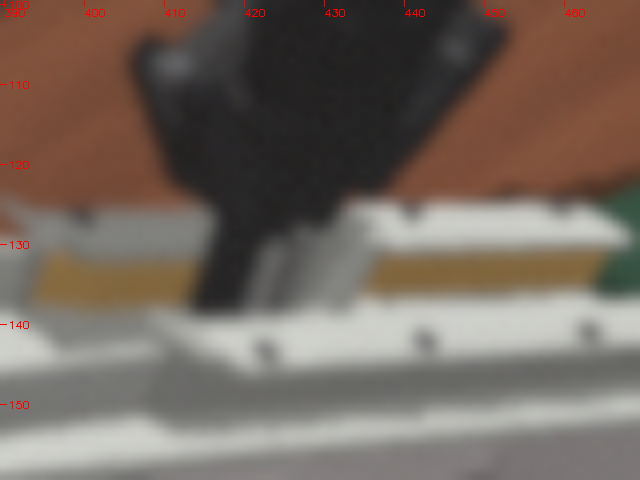

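Force rose from a 7.4 N drag to about 11 N, and the tool moved only 0.3 mm of the last commanded 1 mm. That is the stop, with about 3.5 N on it, at the place the vision predicted. I'm backing off along the slope.

Emit:
apply_moves([
  [-0.8, -4.6, 1.7, 0, 0, 0, -1],
  [-2.4, -13.9, 5.1, 0, 0, 0, -1],
  [-4.7, -27.8, 10.3, 0, 0, 0, -1],
  [-4.7, -25, 35, 0, 0, 0, -1],
  [-4.7, -25, 80, 0, 0, 0, -1],
])

```text
time: 22.82
position: [0.581, 0.0839, 0.2432]
orientation: [[0.166, 0.985, -0.038], [0.968, -0.17, -0.184], [-0.188, -0.006, -0.982]]
force: [0.9, 0.1, 0.5]
gripper_width: -0.0
```

Emit:
apply_moves([
  [-20, -40, 30, 0, 0, 0, -1],
  [-50, -90, 40, 0, 0, 0, -1],
  [-90, -130, 40, 0, 0, 0, -1],
  [-130, -170, 40, 0, 0, 0, -1],
  [-130, -170, 40, 0, 0, 0, -1],
])

```text
time: 23.45
position: [0.4485, -0.0883, 0.2841]
orientation: [[0.17, 0.985, -0.038], [0.967, -0.174, -0.185], [-0.189, -0.005, -0.982]]
force: [0.4, 0.7, 0.2]
gripper_width: 0.001
```

```bash
python3 -c "
from st import *
st()
from look import look
look('scene','pics/f1',390,100,470,160,8)
look('top','pics/f2',70,100,200,190,6)"
```

```text
t 23.45 chute pos mm [-105.2  102.3   66.5] F chute [ 0.6 -0.3  0.5] w 0.001 rot err [-0.1579  0.0223  0.007 ] pos [ 0.4485 -0.0883  0.2841]
```

View pics/f1.png

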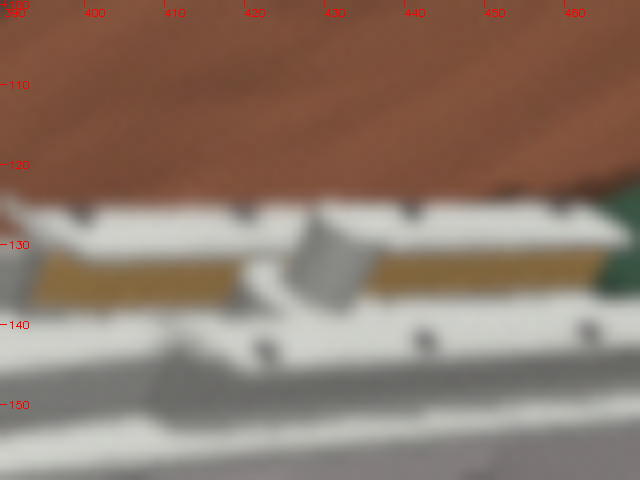

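View pics/f2.png

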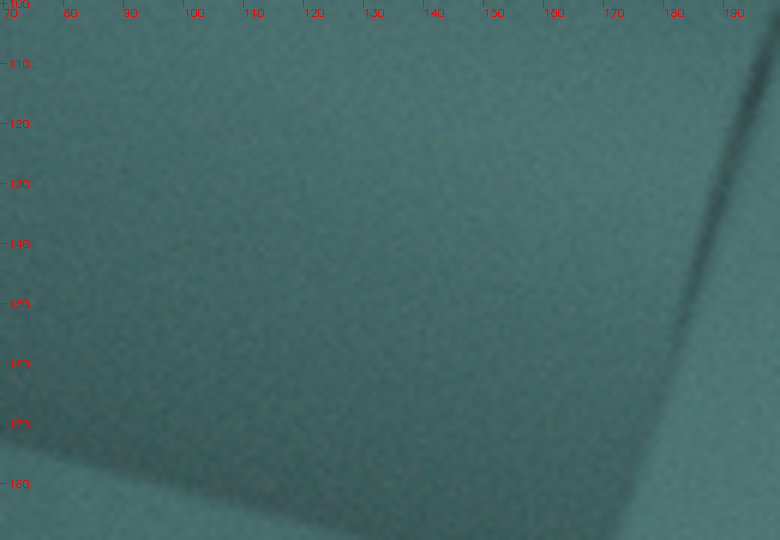

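View pics/f2_raw.png

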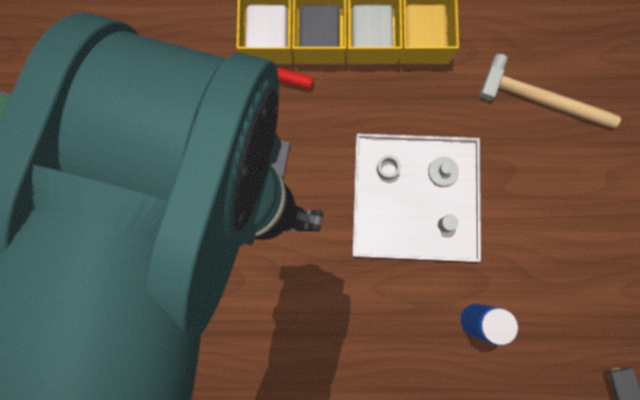

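The scene view shows the blank upright under the lips, boss at (429,132). The arm hides it from the top camera, so I'm moving aside to confirm. The other three parts haven't moved.

Emit:
apply_moves([
  [-15, -50, 10, 0, 0, 0, -1],
  [-30, -100, 15, 0, 0, 0, -1],
  [-50, -155, 15, 0, 0, 0, -1],
  [-80, -205, 15, 0, 0, 0, -1],
  [-100, -250, 15, 0, 0, 0, -1],
])

```text
time: 24.18
position: [0.3505, -0.3382, 0.2987]
orientation: [[0.167, 0.985, -0.037], [0.968, -0.171, -0.184], [-0.188, -0.005, -0.982]]
force: [0.8, 1.2, 0.6]
gripper_width: -0.004
```

```bash
python3 -c "
from st import *
p,R,s=st()
from look import look
look('top','pics/f3',70,100,200,190,6)
a=np.linspace(0,2*np.pi,73)
for xb in(172,175,178):
  P=p[:3]+(R@np.array([xb+11*np.cos(a),11*np.sin(a),0*a+42])/1000).T
  t=proj('top',P);print(xb,t.min(0),t.max(0))
"
```

```text
t 24.18 chute pos mm [-357.1  157.    -9.6] F chute [ 1.1 -0.6  1. ] w -0.004 rot err [-0.1585  0.0224  0.0039] pos [ 0.3505 -0.3382  0.2987]
172 [145.42737602 136.1900488 ] [156.78682675 149.12506904]
175 [143.94672671 136.0740163 ] [155.28157119 148.99246423]
178 [142.46958344 135.9582285 ] [153.77992919 148.86015498]
```

View pics/f3.png

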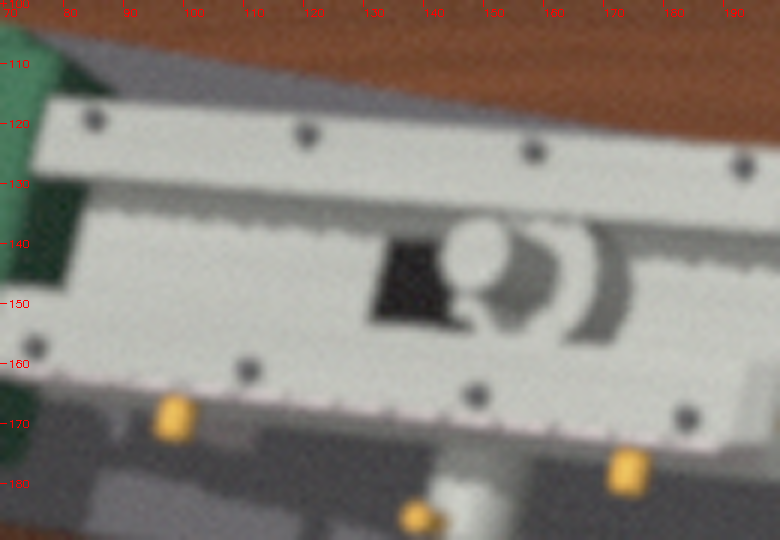

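```bash
python3 -c "
from workcell import ctrl
print(ctrl.get_state()['dq'].round(3)); print(ctrl.finish_job())"
```

```text
[ 0.097 -0.006 -0.022  0.023 -0.003  0.148]
the job is handed in; nothing more can be done
None
```

The smaller flanged blank is in the feed chute, boss up under the lips and resting against the escapement stop. I handed the job in at about 24 s on the robot's clock.

- **What I did:** I gripped the blank by its boss, laid it flat in the mouth and let go. Then I pushed it low on the flange rim with the jaws shut, tips leaning forward.
- **Drag:** it ran steady at about 7 to 7.5 N. I covered the last 18 mm in steps of roughly 1.5 to 2.5 mm.
- **Stop:** the push rose to about 10.5–11 N and the tool moved only 0.3 mm of a commanded 1 mm. That puts about 3–4 N on the stop, under the 7 N limit. This is inferred from the readings at the end of each call, so a brief peak between them would not show.
- **Last checks:**
  - The top view puts the blank's centre at chute x of about 176 to 177 mm. I had measured the blade face at about 197 mm, so contact was expected at about 175 mm; these agree within the camera error.
  - The wide blank, ring and plug look unmoved in the tray.
  - The arm was clear of everything, with about 1–2 N on the force sensor while it was still settling. Joint 6 was turning at 0.15 rad/s when I handed in.
- **Disagreement:** the scene camera put the blank about 34 mm ahead of the TCP, where I had calculated 40 mm. I allowed for this by starting the slow steps early.

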